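# Fit the smoothing capacitors in their clamps

## Task

Four can capacitors of different sizes are in the grey parts tray: stand each of them upright in the black clamp ring on the metal plate that is made for its size, the smallest capacitor in the smallest ring and so on up to the largest, resting on the plate inside the ring and let go. Set them down gently without dropping or tipping any over, and leave the ring choke and the heat sink where they are in the tray.

Things in the scene. Friction and masses are not known exactly. Their poses are not given: they have to be found in the camera images.
- cap_tiny: the smallest of the four capacitors: an upright dark plastic-sleeved can with an aluminium rim, 26 mm in diameter and 60 mm tall, with two small screw terminals standing 4 mm above its top; loose, at the start standing on the tray. Origin: centre of its underside; z up along the can; its yaw does not matter.
- cap_small: the second smallest of the four capacitors: an upright dark plastic-sleeved can with an aluminium rim, 38 mm in diameter and 72 mm tall, with two small screw terminals standing 4 mm above its top; loose, at the start standing on the tray. Origin: centre of its underside; z up along the can; its yaw does not matter.
- cap_medium: the second largest of the four capacitors: an upright dark plastic-sleeved can with an aluminium rim, 50 mm in diameter and 86 mm tall, with two small screw terminals standing 4 mm above its top; loose, at the start standing on the tray. Origin: centre of its underside; z up along the can; its yaw does not matter.
- cap_large: the largest of the four capacitors: an upright dark plastic-sleeved can with an aluminium rim, 62 mm in diameter and 100 mm tall, with two small screw terminals standing 4 mm above its top; loose, at the start standing on the tray. Origin: centre of its underside; z up along the can; its yaw does not matter.
- clamp_tiny: the smallest of the four black clamp rings on the metal plate, for the 26 mm capacitor: inner diameter 37 mm, wall 3 mm, 14 mm high, open at the top; screwed feet and a tightening screw reach 11 mm outside it, no higher than it. Fixed. Origin: ring centre at the plate's top, 4 mm above the table, where the can's underside rests; z up.
- clamp_small: the second smallest of the four black clamp rings on the metal plate, for the 38 mm capacitor: inner diameter 49 mm, wall 3 mm, 14 mm high, open at the top; screwed feet and a tightening screw reach 11 mm outside it, no higher than it. Fixed. Origin: ring centre at the plate's top, 4 mm above the table, where the can's underside rests; z up.
- clamp_medium: the second largest of the four black clamp rings on the metal plate, for the 50 mm capacitor: inner diameter 61 mm, wall 3 mm, 14 mm high, open at the top; screwed feet and a tightening screw reach 11 mm outside it, no higher than it. Fixed. Origin: ring centre at the plate's top, 4 mm above the table, where the can's underside rests; z up.
- clamp_large: the largest of the four black clamp rings on the metal plate, for the 62 mm capacitor: inner diameter 73 mm, wall 3 mm, 14 mm high, open at the top; screwed feet and a tightening screw reach 11 mm outside it, no higher than it. Fixed. Origin: ring centre at the plate's top, 4 mm above the table, where the can's underside rests; z up. Rings: corners of a 116 mm square.
- choke: a copper-wound ring choke, about 58 mm across and 26 mm high, lying flat in the tray among the capacitors; not to be moved. Origin: centre of its underside.
- heatsink: an aluminium finned heat sink, 56 x 42 mm and 30 mm high, in the tray; not to be moved. Origin: centre of its underside; x along its 56 mm side. The tray: shallow, grey, 330 x 230 mm, floor 3 mm and rim 16 mm above the table; the six parts stand in it in two rows of three, 104 mm between rows, 102 mm along them, each up to 6 mm off.

How it is judged:
By the outcome, as a careful person would: the job done as asked, in the order asked, and still so for the second after the job is handed in, with the robot touching nothing.
It also fails if it takes over 115 s, if anything falls off the work surface, if the arm or the gripper's body presses on something with over 40 N, if the wrist force passes 120 N, or if a joint passes its speed limit or range.

## Robot

A 6-joint arm with a two-finger parallel gripper is mounted at the origin on the work surface. World frame = base frame: x ahead of the robot, y to its left, z up, the work surface at z = 0. Lengths are in m, angles in rad, forces in N, time in s.
With the tool pointing down it reaches from about 0.3 to 0.875 m from the base axis. Payload 6.4 kg.
Tool frame: the origin (TCP) lies at the very end of the fingers, on their centre line; the grasp point (between the pads) lies 19 mm behind it; z points along the fingers, y is the line along which they close (so a half turn about z gives the same grasp; the last joint's range is limited). The gripper opens to 85 mm and grips with 20 to 120 N. Pads are 22 mm wide; open, the fingers measure 114 mm over their backs; the gripper's body (76 mm by 85 mm) begins 54 mm behind the grasp point. The pads swing forward as they close: fully open they stand 13 mm farther back than shut.
Start: joints at [-1.508, 0.181, 1.607, -0, 1.354, -0.206], TCP at [0.153, -0.554, 0.192] pointing down, gripper open.
Joint ranges: [-2.99, 2.99], [-0.89, 2.07], [0.3, 2.58], [-1.14, 4.28], [0, 2.63], [-3.12, 3.12]. Speed limits (rad/s): [2.57, 2.57, 3.01, 3.14, 3.14, 3.14].

## Interface

Orientations are given as a unit quaternion [w, x, y, z].
In Python, from bench import ctrl gives the robot as it stands.
- The arm moves only by the tool jog_arm, never from a script. Its argument "series" is a list that holds one entry, the list of rows, each a list of 7 numbers: the shift along the tool's x, y, z in mm, then the turn, a rotation vector about the tool's x, y, z in rad, then the finger opening in mm, from 0 to 85.4. In form: [[[tx, ty, tz, rx, ry, rz, gripper], ...]]. A call has exactly 10 rows; each row shifts and turns the commanded pose from where the row before left it, along the tool's axes as they then stand; what a row does not reach is not made up. A row lasts 1/10 s, in which the tool goes at most 50 mm and 8.59 degrees, less where a joint would pass 70% of its speed; a pose out of reach is approached as far as the arm can. A call with a gripper value outside its range is refused whole. The fingers move at their own pace and stop on an object; the grip force is fixed at half the most. Time passes only in rows, so rows that do not move let the fingers close, or fill a call up. It gives the time, the measured TCP pose, the force, the opening and the grip force at its end, in the units of the state.
- ctrl.get_obs(): the state, without advancing time (a new reading comes with each control period).
- ctrl.camera(name): name is "scene" or "top" or "wrist"; returns a dict with "frame" (480x640x3 uint8, blue, green, red), "z_map" (480x640 float32, m along the optical axis (not along the pixel's ray), 0 where there is no reading), "fx", "fy", "cx", "cy" (pixels), "xyz" and "rotation" of the camera in the world. Camera axes: x right, y down, z forward; pixel columns grow to the right and rows downward; lengths in m; the calibration is good to about 2 mm. A picture is of the moment at which its call begins.
- ctrl.hand_in(): hands the job in; it is judged then, once.
The state is a dict: "time_s": time; "q": joint angles; "dq": joint speeds; "joint_efforts": joint torques, N m; "eef_pos": TCP position; "eef_rot": TCP orientation; "wrist_force": force on the tool from outside, world axes, zero at the start; "torque": the same for the moment, N m; "opening": opening from 0.0 (shut) to 1.0 (fully open); "grasp_force": force on a finger pad.
Only numpy, scipy, OpenCV 4.12 (cv2) and the standard library are available. Lean on these libraries where they do the work, as an engineer would, in place of code of your own. Each camera call takes 0.05 s, during which the arm holds its last target. There are 200 camera calls.

## Working session

There is one attempt and no reset: what is moved stays moved. The work goes in short steps, Python scripts to look and compute and a tool call to move; the robot and the scene stay as the last step left them, time stands still between calls to the robot, and variables do not carry over. Pictures are saved under pics/ and viewed, at most 14 in all, crops included, and the job is handed in when it is done.

Besides the shell and the picture viewer there is one more tool, called after "Request:" as name([rows], argument=value, ...), one row to a line, values as JSON. jog_arm: Moves the arm, as the interface text tells. Its arguments: {"type":"object","properties":{"series":{"type":"array"}},"required":["series"]}

```bash
mkdir -p pics
cat > h.py <<'E'
import numpy as np, cv2
from bench import ctrl
def cast(c,u,v,z):
    d=c["rotation"]@np.array([(u-c["cx"])/c["fx"],(v-c["cy"])/c["fy"],1.])
    p=np.array(c["xyz"]); return p+d*(z-p[2])/d[2]
def cloud(c):
    v,u=np.mgrid[:480,:640]; Z=c["z_map"]
    P=np.stack([(u-c["cx"])/c["fx"]*Z,(v-c["cy"])/c["fy"]*Z,Z],-1)
    return P@np.array(c["rotation"]).T+np.array(c["xyz"])
E
python3 - <<'E'
from h import *
for n in("top","scene"):
    c=ctrl.camera(n); cv2.imwrite(f"pics/{n}0.png",c["frame"]); np.savez(f"{n}0.npz",**{k:np.array(v) for k,v in c.items()})
    print(n,c["fx"],c["cx"],c["cy"],np.round(c["xyz"],3),np.round(c["rotation"],3).tolist())
o=ctrl.get_obs();print({k:np.round(v,3).tolist() for k,v in o.items()})
E
```

```text
top 484.7126058780793 319.791751113758 237.79614398642465 [ 0.402 -0.002  0.873] [-0.052, 0.71, -0.701, 0.054]
scene 590.4799109683742 320.50513309967624 241.55689898341225 [1.172 0.642 0.691] [-0.178, 0.334, 0.822, -0.426]
{'time_s': 0.1, 'q': [-1.508, 0.181, 1.608, -0.0, 1.354, -0.206], 'dq': [-0.002, -0.002, -0.004, 0.0, 0.001, -0.001], 'joint_efforts': [0.001, -44.588, -35.224, -0.0, 0.004, -0.0], 'eef_pos': [0.153, -0.554, 0.191], 'eef_rot': [-0.001, 0.991, 0.134, 0.0], 'wrist_force': [-0.125, 0.831, 0.312], 'torque': [0.04, -0.047, -0.017], 'grasp_force': 0.0, 'opening': 1.001}
```

View pics/top0.png

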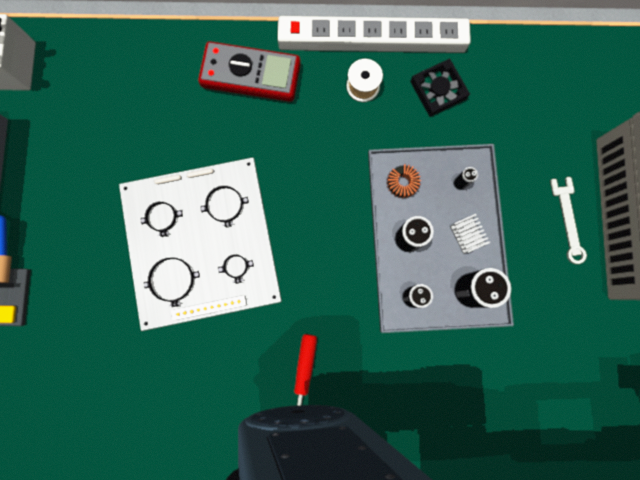

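View pics/scene0.png

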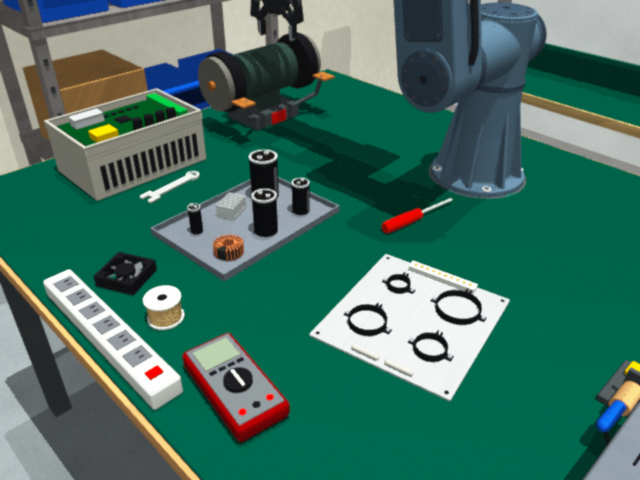

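The top view shows the rings at (161,217), (224,205), (171,280) largest and (236,266) smallest. The caps are tiny (468,178), medium (415,232), small (419,296) and large (488,288), with the choke at (403,181) and the heat sink at (468,233). The scene view shows the same layout, with all four rings and all four cans visible.

```bash
cat >> h.py <<'E'
from scipy.spatial.transform import Rotation
_cam=ctrl.camera
def cam(n,save=None):
    c=_cam(n); q=np.array(c["rotation"],float)
    if q.size==4: c["rotation"]=Rotation.from_quat(q[[1,2,3,0]]).as_matrix()
    if save: cv2.imwrite(save,c["frame"])
    return c
def load(n):
    d=dict(np.load(n)); d["rotation"]=Rotation.from_quat(d["rotation"][[1,2,3,0]]).as_matrix(); return d
def px(c,p):
    q=c["rotation"].T@(np.asarray(p)-c["xyz"]); return q[:2]/q[2]*c["fx"]+[c["cx"],c["cy"]]
def tri(c1,p1,c2,p2):
    A=[];b=[]
    for c,p in((c1,p1),(c2,p2)):
        d=c["rotation"]@np.array([(p[0]-c["cx"])/c["fx"],(p[1]-c["cy"])/c["fy"],1]); d/=np.linalg.norm(d)
        M=np.eye(3)-np.outer(d,d); A.append(M); b.append(M@c["xyz"])
    x=np.linalg.lstsq(np.vstack(A),np.hstack(b),rcond=None)[0]
    return x, np.linalg.norm(A[0]@x-b[0])+np.linalg.norm(A[1]@x-b[1])
E
python3 - <<'E'
from h import *
t=load("top0.npz"); s=load("scene0.npz")
T=cloud(t); S=cloud(s)
# top faces of cans by depth in both views
for n,u,v,h in(("tiny",468,178,.063),("small",419,296,.075),("medium",415,232,.089),("large",488,288,.103)):
    g=cast(t,u,v,h)
    for nm,c,P in(("top",t,T),("scene",s,S)):
        m=(np.hypot(P[...,0]-g[0],P[...,1]-g[1])<.05)&(P[...,2]>.02)&(c["z_map"]>0)
        z=P[...,2][m]; zt=np.percentile(z,99)
        # mode of upper part
        hh,e=np.histogram(z,np.arange(.02,.13,.002)); 
        zm=np.median(z[z>h-.012])
        k=m&(abs(P[...,2]-zm)<.003)
        (cx,cy),r=cv2.minEnclosingCircle((P[k][:,:2]*1000).astype(np.float32))
        print(n,nm,k.sum(),"z99 %.4f zmode %.4f"%(zt,zm),"c %.1f %.1f r %.1f"%(cx,cy,r))
# rings: dark blobs on the plate
for n,c in(("top",t),("scene",s)):
    hsv=cv2.cvtColor(c["frame"],cv2.COLOR_BGR2HSV); P=cloud(c)
    white=((hsv[...,1]<40)&(hsv[...,2]>150)).astype(np.uint8)
    cs,_=cv2.findContours(white,cv2.RETR_CCOMP,cv2.CHAIN_APPROX_NONE)[:2]
    i=max(range(len(cs)),key=lambda i:cv2.contourArea(cs[i]))
    print(n,"plate z",np.median(P[...,2][cv2.drawContours(np.zeros_like(white),cs,i,1,-1)*white>0]))
    pl=cv2.drawContours(np.zeros_like(white),[cv2.convexHull(cs[i])],0,1,-1)
    dark=(pl&(hsv[...,2]<90)).astype(np.uint8)
    cc,hi=cv2.findContours(dark,cv2.RETR_CCOMP,cv2.CHAIN_APPROX_NONE)
    for k in cc if False else range(len(cc)):
        if hi[0][k][3]>=0 and cv2.contourArea(cc[k])>80:
            (x,y),ax,a=cv2.fitEllipse(cc[k]); print("  hole",np.round([x,y,*ax],1),"at z=.004",np.round(cast(c,x,y,.004)*1000,1),"at .018",np.round(cast(c,x,y,.018)*1000,1))
E
```

```text
tiny top 152 z99 0.0693 zmode 0.0637 c 639.0 -261.1 r 13.4
tiny scene 76 z99 0.0679 zmode 0.0619 c 639.3 -262.0 r 14.7
small top 390 z99 0.0809 zmode 0.0757 c 429.5 -170.0 r 19.0
small scene 128 z99 0.0797 zmode 0.0746 c 430.1 -171.2 r 21.2
medium top 668 z99 0.0948 zmode 0.0897 c 534.2 -164.0 r 25.3
medium scene 254 z99 0.0931 zmode 0.0883 c 534.4 -166.3 r 27.2
large top 1125 z99 0.1089 zmode 0.1038 c 442.4 -275.2 r 31.6
large scene 283 z99 0.1076 zmode 0.1025 c 442.7 -277.6 r 33.9
top plate z 0.003972328239671641
scene plate z 0.003839145686750034
  hole [430.  346.9  17.6  30.2] at z=.004 [561.7 279.4   4. ] at .018 [574.1 286.8  18. ]
  hole [367.  319.7  21.   35.6] at z=.004 [587.  165.3   4. ] at .018 [598.9 175.   18. ]
  hole [458.  307.   23.2  42.6] at z=.004 [447.4 254.4   4. ] at .018 [462.2 262.3  18. ]
  hole [398.3 283.4   9.4  18.7] at z=.004 [472.1 139.7   4. ] at .018 [486.3 149.9  18. ]
```

Run:
```python
from h import *
t=load("top0.npz"); s=load("scene0.npz")
g={"tiny":(479,145),"small":(568,283),"medium":(593,170),"large":(455,258)}
D={"tiny":37,"small":49,"medium":61,"large":73}
E={}
for n,c in(("top",t),("scene",s)):
    gr=cv2.cvtColor(c["frame"],cv2.COLOR_BGR2GRAY); w=(gr>140).astype(np.uint8)
    N,L,st,ce=cv2.connectedComponentsWithStats(w,connectivity=4)
    for k,(x,y) in g.items():
        u,v=px(c,[x/1e3,y/1e3,.004]).round().astype(int)
        l=L[v,u]; cs,_=cv2.findContours((L==l).astype(np.uint8),cv2.RETR_EXTERNAL,cv2.CHAIN_APPROX_NONE)
        cn=cv2.convexHull(max(cs,key=len)); e=cv2.fitEllipse(cn); E[n,k]=e[0]
        print(n,k,st[l,4],np.round(e[0],1),np.round(e[1],1),"z.011:",np.round(cast(c,*e[0],.011)[:2]*1e3,1))
for k in g:
    p,r=tri(t,E["top",k],s,E["scene",k]); print(k,np.round(p*1e3,1),"gap %.1f"%(r*1e3))
# depth check: ring tops
P=cloud(t)
for k,(x,y) in g.items():
    d=np.hypot(P[...,0]*1e3-x,P[...,1]*1e3-y); m=(abs(d-D[k]/2-1.5)<5)&(P[...,2]>.011)
    A=P[m][:,:2]*1e3; (cx,cy),r=cv2.minEnclosingCircle(A.astype(np.float32)); M=np.c_[2*A,np.ones(len(A))]; q=np.linalg.lstsq(M,(A**2).sum(1),rcond=None)[0]
    print(k,m.sum(),"ringtop z",np.round(np.percentile(P[m][:,2],[50,90]),4),"circ",np.round(q[:2],1),np.sqrt(q[2]+q[0]**2+q[1]**2).round(1))
```

```text
top tiny 303 [235.4 265.9] [18.7 20.2] z.011: [479.5 145.6]
top small 496 [160.9 216.3] [23.2 26.5] z.011: [567.6 283.7]
top medium 805 [224.  203.7] [30.7 33. ] z.011: [592.4 170.7]
top large 1241 [171.  279.1] [38.3 41. ] z.011: [454.5 258.8]
scene tiny 100 [398.2 283.3] [ 7.2 16.4] z.011: [479.2 144.6]
scene small 353 [430.  346.8] [15.5 28.4] z.011: [567.8 283.1]
scene medium 502 [367.  319.8] [18.7 33.6] z.011: [593.1 170.3]
scene large 686 [457.9 306.9] [21.3 40.2] z.011: [454.9 258.2]
tiny [479.6 145.2  11.6] gap 0.7
small [567.8 283.4  11.2] gap 0.6
medium [592.7 170.4  10.8] gap 0.8
large [454.7 258.5  11.1] gap 0.7
tiny 156 ringtop z [0.018 0.02 ] circ [479.2 146.2] 20.1
small 243 ringtop z [0.0175 0.0199] circ [567.4 284.2] 26.0
medium 265 ringtop z [0.0178 0.0202] circ [592.5 171.3] 31.9
large 344 ringtop z [0.0179 0.0202] circ [454.5 259.3] 38.0
```

Request:
jog_arm([
  [[0, 0, -8, 0, 0, 0.0269, 60], [0, 0, -8, 0, 0, 0.0269, 60], [0, 0, -8, 0, 0, 0.0269, 60], [0, 0, -8, 0, 0, 0.0269, 60], [0, 0, -8, 0, 0, 0.0269, 60], [0, 0, -8, 0, 0, 0.0269, 60], [0, 0, -8, 0, 0, 0.0269, 60], [0, 0, -8, 0, 0, 0.0269, 60], [0, 0, -8, 0, 0, 0.0269, 60], [0, 0, -8, 0, 0, 0.0269, 60]],
])

```text
time_s: 1.1
eef_pos: [0.1527, -0.5544, 0.2729]
eef_rot: [0.0, 1.0, -0.001, -0.0]
wrist_force: [0.1, 0.0, -0.3]
opening: 0.698
grasp_force: 0.0
```

Request:
jog_arm([
  [[24.3, -14.6, 0, 0, 0, 0, 60], [24.3, -14.6, 0, 0, 0, 0, 60], [24.3, -14.6, 0, 0, 0, 0, 60], [24.3, -14.6, 0, 0, 0, 0, 60], [24.3, -14.6, 0, 0, 0, 0, 60], [24.3, -14.6, 0, 0, 0, 0, 60], [24.3, -14.6, 0, 0, 0, 0, 60], [24.3, -14.6, 0, 0, 0, 0, 60], [24.3, -14.6, 0, 0, 0, 0, 60], [24.3, -14.6, 0, 0, 0, 0, 60]],
])

```text
time_s: 2.1
eef_pos: [0.3967, -0.4077, 0.2726]
eef_rot: [0.0, 1.0, -0.001, 0.0]
wrist_force: [0.8, -0.2, 0.1]
opening: 0.703
grasp_force: 0.0
```

Request:
jog_arm([
  [[24.2, -14.6, 13, 0, 0, 0, 60], [24.2, -14.6, 13, 0, 0, 0, 60], [24.2, -14.6, 13, 0, 0, 0, 60], [24.2, -14.6, 13, 0, 0, 0, 60], [24.2, -14.6, 13, 0, 0, 0, 60], [24.2, -14.6, 13, 0, 0, 0, 60], [24.2, -14.6, 13, 0, 0, 0, 60], [24.2, -14.6, 13, 0, 0, 0, 60], [24.2, -14.6, 13, 0, 0, 0, 60], [24.2, -14.6, 13, 0, 0, 0, 60]],
])

```text
time_s: 3.1
eef_pos: [0.6388, -0.2618, 0.1419]
eef_rot: [-0.0, 1.0, -0.001, -0.0]
wrist_force: [-0.2, -0.0, -0.6]
opening: 0.703
grasp_force: 0.0
```

Run:
```python
from h import *
o=ctrl.get_obs(); print(np.round(o["eef_pos"],4))
c=cam("wrist","pics/w1.png"); P=cloud(c); z=P[...,2]
m=(np.hypot(P[...,0]-.639,P[...,1]+.261)<.03)&(abs(z-.063)<.004)&(c["z_map"]>0)
print(c["xyz"],m.sum(),np.median(z[m]) if m.any() else 0,cv2.minEnclosingCircle((P[m][:,:2]*1e3).astype(np.float32)) if m.any() else 0)
```

```text
[ 0.6388 -0.2618  0.1419]
[ 0.71060796 -0.26319954  0.32362057] 835 0.0631921738865005 ((640.2168579101562, -262.6927185058594), 12.935247421264648)
```

View pics/w1.png

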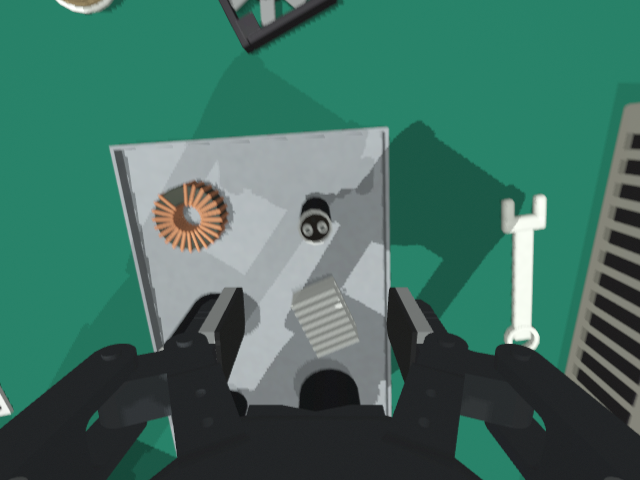

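The wrist view shows cap_tiny at (315,222), lying midway between the fingers. The wrist measurement agrees to about 1 mm.

Request:
jog_arm([
  [[0.1, 0, 13, 0, 0, 0, 60], [0.1, 0, 13, 0, 0, 0, 60], [0.1, 0, 13, 0, 0, 0, 60], [0.1, 0, 13, 0, 0, 0, 60], [0.1, 0, 13, 0, 0, 0, 60], [0, 0, 13, 0, 0, 0, 60], [0, 0, 13, 0, 0, 0, 60], [0, 0, 13, 0, 0, 0, 60], [0, 0, 9, 0, 0, 0, 60], [0, 0, 0, 0, 0, 0, 60]],
])

```text
time_s: 4.15
eef_pos: [0.6371, -0.2617, 0.027]
eef_rot: [-0.001, 1.0, -0.0, -0.001]
wrist_force: [0.9, 0.1, -0.2]
opening: 0.705
grasp_force: 0.0
```

Request:
jog_arm([
  [[0, 0, 0, 0, 0, 0, 45], [0, 0, 0, 0, 0, 0, 35], [0, 0, 0, 0, 0, 0, 30], [0, 0, 0, 0, 0, 0, 26], [0, 0, 0, 0, 0, 0, 20], [0, 0, 0, 0, 0, 0, 20], [0, 0, 0, 0, 0, 0, 20], [0, 0, 0, 0, 0, 0, 20], [0, 0, 0, 0, 0, 0, 20], [0, 0, 0, 0, 0, 0, 20]],
])

```text
time_s: 5.15
eef_pos: [0.6383, -0.2625, 0.0292]
eef_rot: [-0.0, 1.0, -0.0, 0.0]
wrist_force: [-0.4, 0.8, -1.3]
opening: 0.235
grasp_force: 0.0
```

Run:
```python
from h import *
print(ctrl.get_obs()["grasp_force"],ctrl.get_obs()["opening"])
a=cam("wrist")["frame"]; b=cam("scene")["frame"]
P=cv2.resize(b[130:290,140:350],(630,480))
cv2.imwrite("pics/c1.png",np.vstack([cv2.resize(a,(400,300)),cv2.resize(P,(400,300))]))
```

```text
0.0 0.2353658638497151
```

View pics/c1.png

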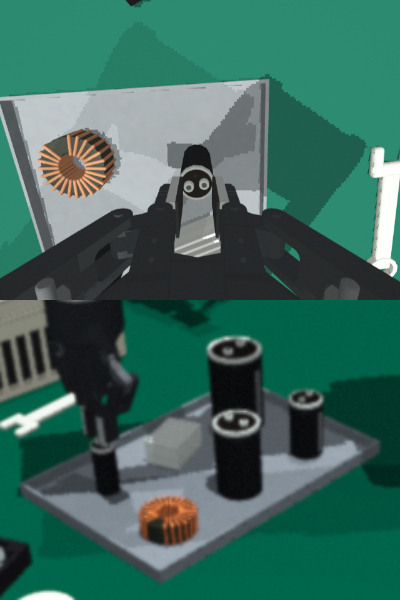

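The picture shows the can still upright. In the wrist view it sits just ahead of the fingers, so I'll measure where it stands.

Run:
```python
from h import *
c=cam("wrist"); P=cloud(c); z=P[...,2]
m=(P[...,0]>.6)&(P[...,0]<.72)&(abs(P[...,1]+.262)<.04)&(c["z_map"]>0)
t=m&(abs(z-.0632)<.002)
print("c",cv2.minEnclosingCircle((P[t][:,:2]*1e3).astype(np.float32)),t.sum())
# side walls near z .02-.05 
for a,b in((.005,.02),(.02,.035),(.035,.05),(.05,.06),(.06,.066),(.066,.08),(.08,.12)):
    k=m&(z>a)&(z<b); 
    if k.any(): print(a,b,k.sum(),np.round(P[k].min(0)*1e3),np.round(P[k].max(0)*1e3))
o=ctrl.get_obs();print(o["eef_pos"],o["wrist_force"],c["xyz"])
s=cam("scene"); P=cloud(s); z=P[...,2]
m=(P[...,0]>.6)&(P[...,0]<.72)&(abs(P[...,1]+.262)<.04)&(abs(z-.063)<.003);print(m.sum(),cv2.minEnclosingCircle((P[m][:,:2]*1e3).astype(np.float32)))
t=cam("top"); P=cloud(t); z=P[...,2]
m=(P[...,0]>.6)&(P[...,0]<.72)&(abs(P[...,1]+.262)<.04)&(abs(z-.063)<.003);print(m.sum(),cv2.minEnclosingCircle((P[m][:,:2]*1e3).astype(np.float32)))
```

```text
c ((640.212646484375, -262.85736083984375), 13.103930473327637) 1761
0.005 0.02 1286 [ 614. -302.    5.] [ 710. -222.   20.]
0.02 0.035 351 [ 644. -275.   20.] [ 653. -251.   35.]
0.035 0.05 470 [ 644. -275.   35.] [ 653. -251.   50.]
0.05 0.06 368 [ 644. -275.   50.] [ 653. -251.   60.]
0.06 0.066 1853 [ 627. -275.   60.] [ 653. -251.   66.]
0.066 0.08 984 [ 628. -287.   66.] [ 651. -240.   80.]
0.08 0.12 6948 [ 627. -302.   80.] [ 653. -222.  120.]
[ 0.63826858 -0.26243682  0.02915892] [-0.16535728  0.79386909 -0.33655664] [ 0.71008023 -0.26377419  0.21093789]
43 ((641.3218383789062, -261.8949279785156), 13.907390594482422)
0 ((0.0, 0.0), 0.0)
```

The can hasn't moved and stands between the pads, but there is no grip force yet. I'll close further.

Request:
jog_arm([
  [[0, 0, 0, 0, 0, 0, 17], [0, 0, 0, 0, 0, 0, 14], [0, 0, 0, 0, 0, 0, 11], [0, 0, 0, 0, 0, 0, 8], [0, 0, 0, 0, 0, 0, 5], [0, 0, 0, 0, 0, 0, 2], [0, 0, 0, 0, 0, 0, 0], [0, 0, 0, 0, 0, 0, 0], [0, 0, 0, 0, 0, 0, 0], [0, 0, 0, 0, 0, 0, 0]],
])

```text
time_s: 6.4
eef_pos: [0.6383, -0.2625, 0.0292]
eef_rot: [0.0, 1.0, -0.0, -0.0]
wrist_force: [-1.3, -0.2, 0.1]
opening: 0.002
grasp_force: 0.0
```

Run:
```python
from h import *
c=cam("wrist"); P=cloud(c); z=P[...,2]
m=(P[...,0]>.6)&(P[...,0]<.72)&(abs(P[...,1]+.262)<.04)&(abs(z-.0632)<.002)
print("c",cv2.minEnclosingCircle((P[m][:,:2]*1e3).astype(np.float32)),m.sum())
o=ctrl.get_obs();print(o["eef_pos"],o["wrist_force"],o["opening"],o["grasp_force"])
f=c["frame"]
cv2.imwrite("pics/c2.png",f)
```

```text
c ((641.8894653320312, -262.6340637207031), 12.820479393005371) 877
[ 0.63827865 -0.26246736  0.02918666] [-0.07068074 -0.31101416  0.14346582] 0.0004337319886016554 0.0
```

View pics/c2.png

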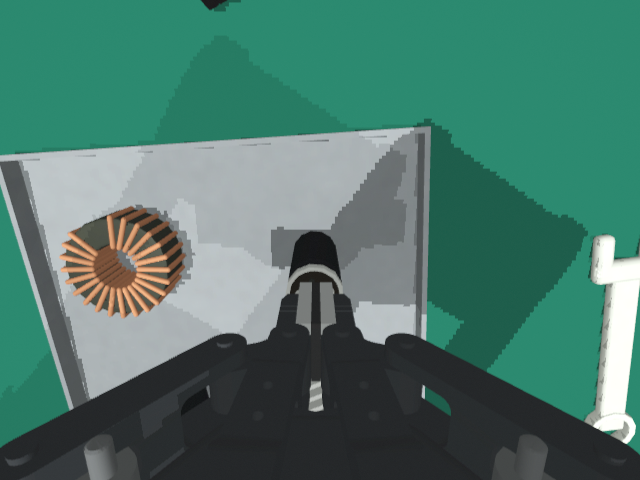

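The fingers have shut above the can top, with the tips at about row 285 in front of the rim. So the real fingertips are higher than the reported TCP, and I need to measure by how much.

Run:
```python
from h import *
c=cam("wrist"); P=cloud(c); z=P[...,2]
for v in range(270,420,10):
    print(v,[tuple(np.round(P[v,u]*1e3).astype(int)) for u in (300,308,316,324,335)])
s=cam("scene"); P=cloud(s); 
m=(abs(P[...,0]-.64)<.06)&(abs(P[...,1]+.262)<.06)&(P[...,2]>.02)
for a in range(20,180,10):
    k=m&(P[...,2]*1e3>=a)&(P[...,2]*1e3<a+10)
    if k.any(): print(a,k.sum(),np.round(P[k].min(0)*1e3),np.round(P[k].max(0)*1e3))
cv2.imwrite("pics/c3.png",cv2.resize(s["frame"][60:260,130:330],(600,600),interpolation=cv2.INTER_CUBIC))
```

```text
270 [(np.int64(651), np.int64(-257), np.int64(61)), (np.int64(651), np.int64(-260), np.int64(62)), (np.int64(651), np.int64(-264), np.int64(62)), (np.int64(652), np.int64(-267), np.int64(63)), (np.int64(647), np.int64(-273), np.int64(53))]
280 [(np.int64(647), np.int64(-257), np.int64(63)), (np.int64(647), np.int64(-260), np.int64(63)), (np.int64(647), np.int64(-264), np.int64(62)), (np.int64(647), np.int64(-267), np.int64(63)), (np.int64(647), np.int64(-272), np.int64(63))]
290 [(np.int64(650), np.int64(-258), np.int64(81)), (np.int64(650), np.int64(-261), np.int64(80)), (np.int64(650), np.int64(-264), np.int64(80)), (np.int64(650), np.int64(-267), np.int64(80)), (np.int64(642), np.int64(-272), np.int64(62))]
300 [(np.int64(650), np.int64(-258), np.int64(90)), (np.int64(650), np.int64(-261), np.int64(89)), (np.int64(650), np.int64(-264), np.int64(89)), (np.int64(650), np.int64(-267), np.int64(89)), (np.int64(646), np.int64(-271), np.int64(81))]
310 [(np.int64(650), np.int64(-258), np.int64(96)), (np.int64(650), np.int64(-261), np.int64(97)), (np.int64(650), np.int64(-264), np.int64(
[... 2595 characters left out ...]
53 [ 628. -269.   30.] [ 653. -247.   39.]
40 49 [ 630. -268.   40.] [ 652. -249.   50.]
50 60 [ 628. -266.   50.] [ 654. -248.   60.]
60 67 [ 628. -275.   60.] [ 652. -248.   70.]
70 40 [ 627. -274.   70.] [ 649. -250.   80.]
80 56 [ 629. -272.   80.] [ 651. -247.   90.]
90 62 [ 632. -273.   90.] [ 651. -247.  100.]
100 39 [ 630. -275.  100.] [ 651. -248.  110.]
110 83 [ 626. -295.  111.] [ 653. -231.  120.]
120 103 [ 625. -305.  120.] [ 653. -222.  130.]
130 139 [ 625. -313.  130.] [ 656. -213.  140.]
140 153 [ 624. -320.  140.] [ 657. -205.  150.]
150 191 [ 627. -322.  150.] [ 657. -202.  160.]
160 181 [ 627. -321.  160.] [ 659. -202.  170.]
170 177 [ 629. -298.  170.] [ 659. -215.  180.]
```

View pics/c3.png

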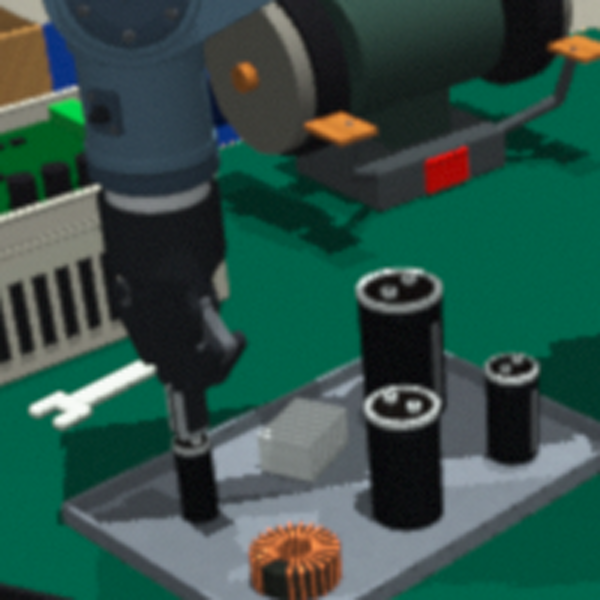

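The scene crop shows the shut fingertips sitting just above the tiny can's rim at (190,435), with the can still upright. I'll raise, reopen and measure the tip height against the reported TCP.

Request:
jog_arm([
  [[0, 0, -5, 0, 0, 0, 0], [0, 0, -5, 0, 0, 0, 0], [0, 0, -5, 0, 0, 0, 0], [0, 0, -5, 0, 0, 0, 0], [0, 0, -5, 0, 0, 0, 0], [0, 0, -5, 0, 0, 0, 50], [0, 0, -5, 0, 0, 0, 50], [0, 0, -5, 0, 0, 0, 50], [0, 0, 0, 0, 0, 0, 50], [0, 0, 0, 0, 0, 0, 50]],
])

```text
time_s: 7.55
eef_pos: [0.6383, -0.2625, 0.0693]
eef_rot: [0.0, 1.0, -0.0, 0.0]
wrist_force: [0.3, -0.2, -1.7]
opening: 0.591
grasp_force: 0.0
```

Run:
```python
from h import *
o=ctrl.get_obs();x,y,zt=o["eef_pos"];print(o["eef_pos"],o["opening"],o["wrist_force"])
for n in("wrist","scene","top"):
    c=cam(n); P=cloud(c)
    m=(abs(P[...,0]-x)<.016)&(abs(P[...,1]-y)<.06)&(P[...,2]>.072)&(c["z_map"]>0)
    print(n,m.sum())
    if m.sum():
        for sgn in(1,-1):
            k=m&(sgn*(P[...,1]-y)>0); 
            if k.any():
                Q=P[k]; Q=Q[np.argsort(Q[:,2])[:25]]; print(sgn,np.round(Q[::5]*1e3).tolist())
    t=(abs(P[...,0]-x)<.03)&(abs(P[...,1]-y)<.03)&(abs(P[...,2]-.063)<.003); print(" can",t.sum(),cv2.minEnclosingCircle((P[t][:,:2]*1e3).astype(np.float32)))
    cv2.imwrite(f"pics/d_{n}.png",c["frame"])
```

```text
[ 0.63830643 -0.26249259  0.06930984] 0.5907984715475049 [ 0.34563619 -0.24687579 -1.72517044]
wrist 49885
1 [[634.0, -238.0, 111.0], [647.0, -238.0, 112.0], [633.0, -239.0, 112.0], [643.0, -239.0, 113.0], [641.0, -239.0, 113.0]]
-1 [[634.0, -289.0, 111.0], [641.0, -289.0, 112.0], [642.0, -289.0, 112.0], [640.0, -289.0, 112.0], [642.0, -288.0, 113.0]]
 can 1388 ((640.2469482421875, -263.0220031738281), 13.253521919250488)
scene 2762
1 [[632.0, -234.0, 110.0], [641.0, -231.0, 113.0], [632.0, -230.0, 114.0], [649.0, -235.0, 116.0], [647.0, -241.0, 118.0]]
-1 [[640.0, -292.0, 110.0], [645.0, -301.0, 112.0], [631.0, -287.0, 113.0], [633.0, -286.0, 114.0], [634.0, -289.0, 116.0]]
 can 71 ((637.7255249023438, -262.0291748046875), 15.485796928405762)
top 3412
1 [[627.0, -209.0, 158.0], [630.0, -205.0, 162.0], [627.0, -204.0, 164.0], [636.0, -205.0, 164.0], [646.0, -203.0, 170.0]]
-1 [[652.0, -295.0, 458.0], [650.0, -295.0, 460.0], [653.0, -288.0, 461.0], [650.0, -289.0, 462.0], [650.0, -287.0, 463.0]]
 can 0 ((0.0, 0.0), 0.0)
```

View pics/d_wrist.png

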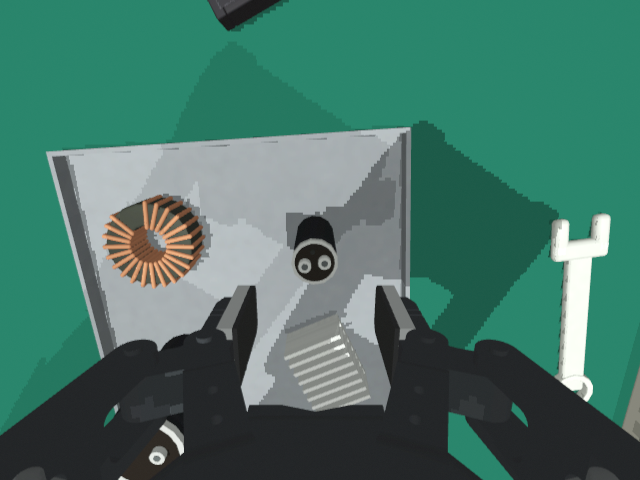

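The wrist view shows the open pads at columns 240 and 390 with the can between them at (315,262). Measured fingertips are about 41 mm above the reported TCP in both views, so I'll allow for that offset. Next I lower by 76 mm and close.

Request:
jog_arm([
  [[0.2, 0, 10, 0, 0, 0, 50], [0.2, 0, 10, 0, 0, 0, 50], [0.2, 0, 10, 0, 0, 0, 50], [0.2, 0, 10, 0, 0, 0, 50], [0.2, 0, 10, 0, 0, 0, 50], [0.2, 0, 10, 0, 0, 0, 50], [0, 0, 8, 0, 0, 0, 50], [0, 0, 5, 0, 0, 0, 50], [0, 0, 3, 0, 0, 0, 50], [0, 0, 0, 0, 0, 0, 50]],
])

```text
time_s: 8.7
eef_pos: [0.6393, -0.2624, -0.0071]
eef_rot: [-0.0, 1.0, -0.0, -0.0]
wrist_force: [1.3, -0.1, -0.9]
opening: 0.585
grasp_force: 0.0
```

Request:
jog_arm([
  [[0, 0, 0, 0, 0, 0, 40], [0, 0, 0, 0, 0, 0, 34], [0, 0, 0, 0, 0, 0, 30], [0, 0, 0, 0, 0, 0, 26], [0, 0, 0, 0, 0, 0, 22], [0, 0, 0, 0, 0, 0, 18], [0, 0, 0, 0, 0, 0, 18], [0, 0, 0, 0, 0, 0, 18], [0, 0, 0, 0, 0, 0, 18], [0, 0, 0, 0, 0, 0, 18]],
])

```text
time_s: 9.7
eef_pos: [0.6399, -0.2627, -0.0063]
eef_rot: [0.0, 1.0, -0.0, 0.0]
wrist_force: [0.9, 0.7, 5.2]
opening: 0.286
grasp_force: 58.9
```

Request:
jog_arm([
  [[0, 0, -4, 0, 0, 0, 18], [0, 0, -8, 0, 0, 0, 18], [0, 0, -14, 0, 0, 0, 18], [0, 0, -16, 0, 0, 0, 18], [0, 0, -16, 0, 0, 0, 18], [0, 0, -16, 0, 0, 0, 18], [0, 0, -16, 0, 0, 0, 18], [0, 0, -14, 0, 0, 0, 18], [0, 0, -10, 0, 0, 0, 18], [0, 0, -6, 0, 0, 0, 18]],
])

```text
time_s: 10.7
eef_pos: [0.6399, -0.2627, 0.1147]
eef_rot: [0.0, 1.0, -0.0, 0.001]
wrist_force: [-0.3, 0.8, -0.1]
opening: 0.287
grasp_force: 58.8
```

Request:
jog_arm([
  [[-3, -8, 0, 0, 0, 0, 18], [-6, -16, 0, 0, 0, 0, 18], [-9, -22, 0, 0, 0, 0, 18], [-9, -22, 0, 0, 0, 0, 18], [-9, -22, 0, 0, 0, 0, 18], [-9, -22, 0, 0, 0, 0, 18], [-9, -22, 0, 0, 0, 0, 18], [-9, -22, 0, 0, 0, 0, 18], [-9, -22, 0, 0, 0, 0, 18], [-9, -22, 0, 0, 0, 0, 18]],
])

```text
time_s: 11.7
eef_pos: [0.557, -0.0608, 0.1121]
eef_rot: [-0.0, 1.0, -0.0, -0.001]
wrist_force: [0.1, -0.1, -0.6]
opening: 0.287
grasp_force: 58.8
```

Request:
jog_arm([
  [[-9, -24, 0, 0, 0, 0, 18], [-9, -24, 0, 0, 0, 0, 18], [-9, -24, 0, 0, 0, 0, 18], [-9, -24, 0, 0, 0, 0, 18], [-9, -24, 0, 0, 0, 0, 18], [-9, -24, 0, 0, 0, 0, 18], [-9, -24, 0, 0, 0, 0, 18], [-8, -20, 0, 0, 0, 0, 18], [-5, -14, 0, 0, 0, 0, 18], [-3, -8, 0, 0, 0, 0, 18]],
])

```text
time_s: 12.7
eef_pos: [0.4784, 0.1487, 0.1126]
eef_rot: [-0.0, 1.0, 0.001, -0.001]
wrist_force: [-0.5, -0.1, -0.5]
opening: 0.284
grasp_force: 58.9
```

Request:
jog_arm([
  [[0.2, 0.4, 5, 0, 0, 0, 18], [0.2, 0.4, 10, 0, 0, 0, 18], [0.2, 0.4, 12, 0, 0, 0, 18], [0.2, 0.4, 12, 0, 0, 0, 18], [0.2, 0.4, 12, 0, 0, 0, 18], [0, 0, 12, 0, 0, 0, 18], [0, 0, 12, 0, 0, 0, 18], [0, 0, 10, 0, 0, 0, 18], [0, 0, 5, 0, 0, 0, 18], [0, 0, 0, 0, 0, 0, 18]],
])

```text
time_s: 13.7
eef_pos: [0.4799, 0.1456, 0.0223]
eef_rot: [0.0, 1.0, -0.0, -0.001]
wrist_force: [-0.1, 0.1, -0.8]
opening: 0.284
grasp_force: 58.9
```

```bash
cat > chk.py <<'E'
from h import *
import sys
# fit the held can's dark side (points between z0,z1) near TCP, radius r, from scene+wrist; and top-rim
z0,z1,r=[float(a)/1e3 for a in sys.argv[1:4]]
o=ctrl.get_obs();x,y,_=o["eef_pos"];print("tcp",np.round(o["eef_pos"]*1000,1),"grip",round(o["grasp_force"],1),"F",np.round(o["wrist_force"],1))
from scipy.optimize import least_squares
for n in("wrist","scene","top"):
    c=cam(n,f"pics/chk_{n}.png"); P=cloud(c)
    m=(np.hypot(P[...,0]-x,P[...,1]-y)<r+.012)&(P[...,2]>z0)&(P[...,2]<z1)&(c["z_map"]>0)
    if m.sum()<20: continue
    A=P[m]
    f=least_squares(lambda p:np.hypot(A[:,0]-p[0],A[:,1]-p[1])-r,[x,y],loss="soft_l1",f_scale=.001)
    print(n,m.sum(),"centre",np.round(f.x*1e3,1),"rms",round(float(np.sqrt(np.mean(f.fun**2)))*1e3,2),"zmin",round(A[:,2].min()*1e3,1))
E
python3 chk.py 22 55 13
```

```text
tcp [479.9 145.6  22.3] grip 58.9 F [-0.1  0.1 -0.8]
wrist 816 centre [480.  144.6] rms 0.21 zmin 31.3
scene 142 centre [479.3 143.5] rms 1.22 zmin 31.3
```

Request:
jog_arm([
  [[-0.1, -0.1, 4, 0, 0, 0, 18], [-0.1, -0.1, 4, 0, 0, 0, 18], [-0.1, -0.1, 4, 0, 0, 0, 18], [0, -0.1, 4, 0, 0, 0, 18], [0, -0.1, 4, 0, 0, 0, 18], [0, 0, 3, 0, 0, 0, 18], [0, 0, 2, 0, 0, 0, 18], [0, 0, 1, 0, 0, 0, 18], [0, 0, 0.5, 0, 0, 0, 18], [0, 0, 0, 0, 0, 0, 18]],
])

```text
time_s: 14.85
eef_pos: [0.4803, 0.1461, -0.0033]
eef_rot: [0.0, 1.0, -0.0, 0.0]
wrist_force: [1.0, 0.8, -0.6]
opening: 0.29
grasp_force: 58.9
```

```bash
python3 chk.py 19 45 13
```

```text
tcp [480.3 146.1  -3.3] grip 58.9 F [ 1.   0.8 -0.6]
wrist 1474 centre [480.6 145.1] rms 3.04 zmin 19.0
scene 174 centre [479.1 144.5] rms 3.69 zmin 19.0
```

Request:
jog_arm([
  [[0, 0, 0.5, 0, 0, 0, 18], [0, 0, 0.5, 0, 0, 0, 18], [0, 0, 0.5, 0, 0, 0, 18], [0, 0, 0.3, 0, 0, 0, 18], [0, 0, 0, 0, 0, 0, 18], [0, 0, 0, 0, 0, 0, 18], [0, 0, 0, 0, 0, 0, 18], [0, 0, 0, 0, 0, 0, 18], [0, 0, 0, 0, 0, 0, 18], [0, 0, 0, 0, 0, 0, 18]],
])

```text
time_s: 16.0
eef_pos: [0.4803, 0.1461, -0.0051]
eef_rot: [-0.0, 1.0, -0.0, 0.0]
wrist_force: [0.1, 0.0, -0.3]
opening: 0.285
grasp_force: 58.9
```

Request:
jog_arm([
  [[0, 0, 0.4, 0, 0, 0, 18], [0, 0, 0, 0, 0, 0, 18], [0, 0, 0, 0, 0, 0, 24], [0, 0, 0, 0, 0, 0, 26], [0, 0, 0, 0, 0, 0, 29], [0, 0, 0, 0, 0, 0, 33], [0, 0, 0, 0, 0, 0, 40], [0, 0, 0, 0, 0, 0, 48], [0, 0, 0, 0, 0, 0, 48], [0, 0, 0, 0, 0, 0, 48]],
])

```text
time_s: 17.0
eef_pos: [0.4802, 0.1461, -0.0055]
eef_rot: [-0.0, 1.0, -0.0, -0.0]
wrist_force: [-0.4, 0.4, 0.2]
opening: 0.562
grasp_force: 0.0
```

Request:
jog_arm([
  [[0, 0, -4, 0, 0, 0, 48], [0, 0, -8, 0, 0, 0, 48], [0, 0, -14, 0, 0, 0, 50], [0, 0, -16, 0, 0, 0, 50], [0, 0, -16, 0, 0, 0, 50], [0, 0, -16, 0, 0, 0, 55], [0, 0, -16, 0, 0, 0, 60], [0, 0, -14, 0, 0, 0, 64], [0, 0, -10, 0, 0, 0, 64], [0, 0, -6, 0, 0, 0, 64]],
])

```text
time_s: 18.0
eef_pos: [0.4808, 0.1461, 0.1159]
eef_rot: [-0.0, 1.0, -0.0, 0.001]
wrist_force: [0.0, 0.0, 0.1]
opening: 0.752
grasp_force: 0.0
```

```bash
cat > tops.py <<'E'
from h import *
import sys
# top faces near a place: x y(mm) height(mm)
X,Y,h=[float(a)/1e3 for a in sys.argv[1:4]]
o=ctrl.get_obs(); print("tcp",np.round(o["eef_pos"]*1000,1),o["time_s"])
for n in("wrist","scene","top"):
    c=cam(n,f"pics/t_{n}.png"); P=cloud(c)
    m=(np.hypot(P[...,0]-X,P[...,1]-Y)<.045)&(abs(P[...,2]-h)<.004)&(c["z_map"]>0)
    if m.sum()>20:
        (a,b),r=cv2.minEnclosingCircle((P[m][:,:2]*1e3).astype(np.float32)); print(n,m.sum(),"c %.1f %.1f r %.1f z %.1f"%(a,b,r,np.median(P[m][:,2])*1e3))
E
python3 tops.py 480 146 64
```

```text
tcp [480.8 146.1 115.9] 18.0
wrist 1009 c 480.8 145.0 r 13.0 z 64.2
scene 107 c 479.7 145.1 r 15.0 z 63.8
top 86 c 478.7 146.6 r 12.5 z 64.5
```

cap_tiny now stands at z 64, centred in its ring, so on to cap_small.

Request:
jog_arm([
  [[-1, 8, 0, 0, 0, 0, 64], [-3, 18, 0, 0, 0, 0, 64], [-5, 30, 0, 0, 0, 0, 64], [-5, 32, 0, 0, 0, 0, 64], [-5, 32, 0, 0, 0, 0, 64], [-5, 32, 0, 0, 0, 0, 64], [-5, 32, 0, 0, 0, 0, 64], [-5, 32, 0, 0, 0, 0, 64], [-5, 32, 0, 0, 0, 0, 64], [-5, 30, 0, 0, 0, 0, 64]],
])

```text
time_s: 19.15
eef_pos: [0.435, -0.1334, 0.1137]
eef_rot: [-0.0, 1.0, -0.0, -0.001]
wrist_force: [-0.2, -0.0, 0.5]
opening: 0.753
grasp_force: 0.0
```

Request:
jog_arm([
  [[-3, 20, 0, 0, 0, 0, 64], [-2, 12, 0, 0, 0, 0, 64], [-1, 6, 0, 0, 0, 0, 64], [-1, 0, 6, 0, 0, 0, 64], [0, 0, 10, 0, 0, 0, 64], [0, 0, 12, 0, 0, 0, 64], [0, 0, 8, 0, 0, 0, 64], [0, 0, 4, 0, 0, 0, 64], [0, 0, 0, 0, 0, 0, 64], [0, 0, 0, 0, 0, 0, 64]],
])

```text
time_s: 20.15
eef_pos: [0.4294, -0.1698, 0.0745]
eef_rot: [-0.0, 1.0, 0.0, 0.0]
wrist_force: [-0.0, 0.1, 1.0]
opening: 0.751
grasp_force: 0.0
```

```bash
python3 tops.py 429.6 -170.3 75
```

```text
tcp [ 429.4 -169.8   74.5] 20.15
wrist 3568 c 430.0 -172.1 r 19.2 z 75.1
scene 140 c 429.4 -171.3 r 20.6 z 75.1
```

Request:
jog_arm([
  [[0, 0.4, 8, 0, 0, 0, 64], [0, 0.4, 11, 0, 0, 0, 64], [0, 0.4, 11, 0, 0, 0, 64], [0, 0, 11, 0, 0, 0, 64], [0, 0, 11, 0, 0, 0, 64], [0, 0, 11, 0, 0, 0, 64], [0, 0, 8, 0, 0, 0, 64], [0, 0, 6, 0, 0, 0, 64], [0, 0, 3, 0, 0, 0, 64], [0, 0, 0, 0, 0, 0, 64]],
])

```text
time_s: 21.3
eef_pos: [0.429, -0.171, -0.0058]
eef_rot: [-0.0, 1.0, -0.0, -0.0]
wrist_force: [0.1, 0.3, -0.2]
opening: 0.751
grasp_force: 0.0
```

Request:
jog_arm([
  [[0, 0, 0, 0, 0, 0, 55], [0, 0, 0, 0, 0, 0, 48], [0, 0, 0, 0, 0, 0, 44], [0, 0, 0, 0, 0, 0, 40], [0, 0, 0, 0, 0, 0, 37], [0, 0, 0, 0, 0, 0, 34], [0, 0, 0, 0, 0, 0, 30], [0, 0, 0, 0, 0, 0, 30], [0, 0, 0, 0, 0, 0, 30], [0, 0, 0, 0, 0, 0, 30]],
])

```text
time_s: 22.3
eef_pos: [0.4294, -0.1712, -0.0051]
eef_rot: [0.0, 1.0, -0.0, 0.0]
wrist_force: [-1.0, -0.1, 5.3]
opening: 0.434
grasp_force: 59.4
```

Request:
jog_arm([
  [[0, 0, -4, 0, 0, 0, 30], [0, 0, -8, 0, 0, 0, 30], [0, 0, -14, 0, 0, 0, 30], [0, 0, -17, 0, 0, 0, 30], [0, 0, -17, 0, 0, 0, 30], [0, 0, -17, 0, 0, 0, 30], [0, 0, -17, 0, 0, 0, 30], [0, 0, -15, 0, 0, 0, 30], [0, 0, -10, 0, 0, 0, 30], [0, 0, -6, 0, 0, 0, 30]],
])

```text
time_s: 23.3
eef_pos: [0.4295, -0.1713, 0.1206]
eef_rot: [0.0, 1.0, -0.0, 0.001]
wrist_force: [-0.7, -0.1, -0.5]
opening: 0.43
grasp_force: 60.0
```

Request:
jog_arm([
  [[2, -8, 0, 0, 0, 0, 30], [5, -18, 0, 0, 0, 0, 30], [8, -26, 0, 0, 0, 0, 30], [8, -26, 0, 0, 0, 0, 30], [8, -26, 0, 0, 0, 0, 30], [8, -26, 0, 0, 0, 0, 30], [8, -26, 0, 0, 0, 0, 30], [8, -26, 0, 0, 0, 0, 30], [8, -26, 0, 0, 0, 0, 30], [8, -26, 0, 0, 0, 0, 30]],
])

```text
time_s: 24.3
eef_pos: [0.4995, 0.0647, 0.1184]
eef_rot: [-0.0, 1.0, -0.0, -0.001]
wrist_force: [0.4, -0.4, -1.6]
opening: 0.434
grasp_force: 60.1
```

Request:
jog_arm([
  [[8, -26, 0, 0, 0, 0, 30], [8, -26, 0, 0, 0, 0, 30], [8, -26, 0, 0, 0, 0, 30], [8, -26, 0, 0, 0, 0, 30], [8, -26, 0, 0, 0, 0, 30], [8, -26, 0, 0, 0, 0, 30], [8, -24, 0, 0, 0, 0, 30], [6, -20, 0, 0, 0, 0, 30], [3, -13, 0, 0, 0, 0, 30], [2, -8, 0, 0, 0, 0, 30]],
])

```text
time_s: 25.3
eef_pos: [0.5665, 0.285, 0.1184]
eef_rot: [0.0, 1.0, 0.0, -0.001]
wrist_force: [-0.5, -0.2, -0.1]
opening: 0.434
grasp_force: 60.2
```

Request:
jog_arm([
  [[0, 0, 5, 0, 0, 0, 30], [0, 0, 10, 0, 0, 0, 30], [0, 0, 12, 0, 0, 0, 30], [0, 0, 12, 0, 0, 0, 30], [0, 0, 12, 0, 0, 0, 30], [0, 0, 12, 0, 0, 0, 30], [0, 0, 12, 0, 0, 0, 30], [0, 0, 10, 0, 0, 0, 30], [0, 0, 5, 0, 0, 0, 30], [0, 0, 0, 0, 0, 0, 30]],
])

```text
time_s: 26.3
eef_pos: [0.5667, 0.2837, 0.0284]
eef_rot: [0.0, 1.0, -0.0, -0.001]
wrist_force: [-0.4, 0.4, -1.9]
opening: 0.427
grasp_force: 60.1
```

```bash
python3 chk.py 25 60 19
```

```text
tcp [566.7 283.7  28.4] grip 60.1 F [-0.4  0.4 -1.9]
wrist 1034 centre [566.9 282.7] rms 0.2 zmin 36.1
scene 269 centre [565.9 282.1] rms 0.94 zmin 36.0
top 58 centre [568.3 285. ] rms 0.44 zmin 39.4
```

Request:
jog_arm([
  [[0.2, -0.1, 5, 0, 0, 0, 30], [0.2, -0.1, 5, 0, 0, 0, 30], [0.2, -0.1, 5, 0, 0, 0, 30], [0.1, 0, 5, 0, 0, 0, 30], [0, 0, 4, 0, 0, 0, 30], [0, 0, 3, 0, 0, 0, 30], [0, 0, 2, 0, 0, 0, 30], [0, 0, 1, 0, 0, 0, 30], [0, 0, 0.5, 0, 0, 0, 30], [0, 0, 0, 0, 0, 0, 30]],
])

```text
time_s: 27.45
eef_pos: [0.5681, 0.2842, -0.0009]
eef_rot: [-0.0, 1.0, -0.0, 0.0]
wrist_force: [0.3, -0.0, -0.5]
opening: 0.434
grasp_force: 60.1
```

Request:
jog_arm([
  [[0, 0, 0.4, 0, 0, 0, 30], [0, 0, 0.4, 0, 0, 0, 30], [0, 0, 0.4, 0, 0, 0, 30], [0, 0, 0.3, 0, 0, 0, 30], [0, 0, 0, 0, 0, 0, 30], [0, 0, 0, 0, 0, 0, 30], [0, 0, 0, 0, 0, 0, 30], [0, 0, 0, 0, 0, 0, 30], [0, 0, 0, 0, 0, 0, 30], [0, 0, 0, 0, 0, 0, 30]],
])

```text
time_s: 28.45
eef_pos: [0.568, 0.2842, -0.0025]
eef_rot: [-0.0, 1.0, -0.0, 0.0]
wrist_force: [-0.4, 0.5, -0.4]
opening: 0.427
grasp_force: 60.1
```

Request:
jog_arm([
  [[0, 0, 0.4, 0, 0, 0, 30], [0, 0, 0.4, 0, 0, 0, 30], [0, 0, 0.4, 0, 0, 0, 30], [0, 0, 0.3, 0, 0, 0, 30], [0, 0, 0, 0, 0, 0, 30], [0, 0, 0, 0, 0, 0, 30], [0, 0, 0, 0, 0, 0, 30], [0, 0, 0, 0, 0, 0, 30], [0, 0, 0, 0, 0, 0, 30], [0, 0, 0, 0, 0, 0, 30]],
])

```text
time_s: 29.45
eef_pos: [0.568, 0.2842, -0.004]
eef_rot: [-0.0, 1.0, -0.0, 0.0]
wrist_force: [-1.5, -0.2, 0.2]
opening: 0.434
grasp_force: 60.1
```

Request:
jog_arm([
  [[0, 0, 0.2, 0, 0, 0, 30], [0, 0, 0, 0, 0, 0, 33], [0, 0, 0, 0, 0, 0, 36], [0, 0, 0, 0, 0, 0, 38], [0, 0, 0, 0, 0, 0, 40], [0, 0, 0, 0, 0, 0, 43], [0, 0, 0, 0, 0, 0, 48], [0, 0, 0, 0, 0, 0, 55], [0, 0, 0, 0, 0, 0, 60], [0, 0, 0, 0, 0, 0, 60]],
])

```text
time_s: 30.45
eef_pos: [0.568, 0.2842, -0.0042]
eef_rot: [-0.0, 1.0, -0.0, 0.0]
wrist_force: [0.5, -0.4, -0.8]
opening: 0.7
grasp_force: 0.0
```

Request:
jog_arm([
  [[0, 0, -4, 0, 0, 0, 60], [0, 0, -8, 0, 0, 0, 60], [0, 0, -14, 0, 0, 0, 60], [0, 0, -17, 0, 0, 0, 60], [0, 0, -17, 0, 0, 0, 60], [0, 0, -17, 0, 0, 0, 65], [0, 0, -17, 0, 0, 0, 70], [0, 0, -14, 0, 0, 0, 76], [0, 0, -10, 0, 0, 0, 76], [0, 0, -6, 0, 0, 0, 76]],
])

```text
time_s: 31.45
eef_pos: [0.5684, 0.2843, 0.1211]
eef_rot: [-0.0, 1.0, -0.0, 0.001]
wrist_force: [-0.5, 0.4, 0.4]
opening: 0.889
grasp_force: 0.0
```

```bash
python3 tops.py 568 284 76
```

```text
tcp [568.4 284.3 121.1] 31.45
wrist 2406 c 568.7 283.0 r 19.1 z 76.1
scene 346 c 567.3 282.2 r 20.2 z 75.7
top 360 c 568.3 284.8 r 19.6 z 76.7
```

cap_small stands at z 76, centred in its ring. Next is cap_medium.

Request:
jog_arm([
  [[-1, 8, 0, 0, 0, 0, 76], [-2, 18, 0, 0, 0, 0, 76], [-2, 26, 0, 0, 0, 0, 76], [-2, 26, 0, 0, 0, 0, 76], [-2, 26, 0, 0, 0, 0, 76], [-2, 26, 0, 0, 0, 0, 76], [-2, 26, 0, 0, 0, 0, 76], [-2, 26, 0, 0, 0, 0, 76], [-2, 26, 0, 0, 0, 0, 76], [-2, 26, 0, 0, 0, 0, 76]],
])

```text
time_s: 32.6
eef_pos: [0.5477, 0.0479, 0.1192]
eef_rot: [0.0, 1.0, -0.0, -0.001]
wrist_force: [0.3, 0.2, 0.5]
opening: 0.895
grasp_force: 0.0
```

Request:
jog_arm([
  [[-2, 26, 0, 0, 0, 0, 76], [-2, 26, 0, 0, 0, 0, 76], [-2, 26, 0, 0, 0, 0, 76], [-2, 26, 0, 0, 0, 0, 76], [-2, 26, 0, 0, 0, 0, 76], [-2, 26, 0, 0, 0, 0, 76], [-2, 24, 0, 0, 0, 0, 76], [-1, 18, 0, 0, 0, 0, 76], [0, 11, 0, 0, 0, 0, 76], [0, 6, 0, 0, 0, 0, 76]],
])

```text
time_s: 33.6
eef_pos: [0.533, -0.1661, 0.1194]
eef_rot: [-0.0, 1.0, -0.001, -0.0]
wrist_force: [-0.4, -0.4, 0.4]
opening: 0.892
grasp_force: 0.0
```

Request:
jog_arm([
  [[0, 0, 4, 0, 0, 0, 76], [0, 0, 6, 0, 0, 0, 76], [0, 0, 8, 0, 0, 0, 76], [0, 0, 6, 0, 0, 0, 76], [0, 0, 4, 0, 0, 0, 76], [0, 0, 2, 0, 0, 0, 76], [0, 0, 0, 0, 0, 0, 76], [0, 0, 0, 0, 0, 0, 76], [0, 0, 0, 0, 0, 0, 76], [0, 0, 0, 0, 0, 0, 76]],
])

```text
time_s: 34.6
eef_pos: [0.5341, -0.165, 0.0901]
eef_rot: [0.0, 1.0, -0.0, 0.0]
wrist_force: [0.4, -0.2, 0.1]
opening: 0.892
grasp_force: 0.0
```

```bash
python3 tops.py 534.2 -165 89
python3 - <<'E'
from h import *
o=ctrl.get_obs();x,y,zt=o["eef_pos"]
c=cam("wrist"); P=cloud(c)
m=(abs(P[...,0]-x)<.016)&(abs(P[...,1]-y)<.06)&(P[...,2]>.1)&(c["z_map"]>0)
for s in(1,-1):
    Q=P[m&(s*(P[...,1]-y)>.03)]; print("tip z-tcp",np.round((np.percentile(Q[:,2],1)-zt)*1e3,1),"inner y",np.round((s*(Q[:,1]-y)).min()*1e3,1))
E
```

```text
tcp [ 534.1 -165.    90.1] 34.6
wrist 6127 c 534.8 -165.6 r 25.4 z 89.1
scene 272 c 533.5 -166.6 r 28.5 z 88.8
top 83 c 527.7 -176.4 r 10.5 z 89.8
tip z-tcp 53.4 inner y 30.0
tip z-tcp 52.9 inner y 30.0
```

Request:
jog_arm([
  [[0, 0, 8, 0, 0, 0, 76], [0, 0, 11, 0, 0, 0, 76], [0, 0, 11, 0, 0, 0, 76], [0, 0, 11, 0, 0, 0, 76], [0, 0, 11, 0, 0, 0, 76], [0, 0, 11, 0, 0, 0, 76], [0, 0, 10, 0, 0, 0, 76], [0, 0, 8, 0, 0, 0, 76], [0, 0, 4, 0, 0, 0, 76], [0, 0, 2, 0, 0, 0, 76]],
])

```text
time_s: 35.8
eef_pos: [0.5338, -0.1648, 0.0023]
eef_rot: [-0.0, 1.0, -0.0, -0.0]
wrist_force: [0.5, 0.4, -0.1]
opening: 0.889
grasp_force: 0.0
```

Request:
jog_arm([
  [[0, 0, 0, 0, 0, 0, 68], [0, 0, 0, 0, 0, 0, 62], [0, 0, 0, 0, 0, 0, 57], [0, 0, 0, 0, 0, 0, 53], [0, 0, 0, 0, 0, 0, 50], [0, 0, 0, 0, 0, 0, 47], [0, 0, 0, 0, 0, 0, 42], [0, 0, 0, 0, 0, 0, 42], [0, 0, 0, 0, 0, 0, 42], [0, 0, 0, 0, 0, 0, 42]],
])

```text
time_s: 36.8
eef_pos: [0.5344, -0.1649, 0.0034]
eef_rot: [0.0, 1.0, -0.0, 0.0]
wrist_force: [0.1, 0.7, 5.3]
opening: 0.569
grasp_force: 61.9
```

Request:
jog_arm([
  [[0, 0, -4, 0, 0, 0, 42], [0, 0, -8, 0, 0, 0, 42], [0, 0, -14, 0, 0, 0, 42], [0, 0, -17, 0, 0, 0, 42], [0, 0, -17, 0, 0, 0, 42], [0, 0, -17, 0, 0, 0, 42], [0, 0, -17, 0, 0, 0, 42], [0, 0, -15, 0, 0, 0, 42], [0, 0, -10, 0, 0, 0, 42], [0, 0, -6, 0, 0, 0, 42]],
])

```text
time_s: 37.8
eef_pos: [0.5343, -0.1651, 0.1292]
eef_rot: [0.0, 1.0, -0.0, 0.001]
wrist_force: [-0.6, 0.5, -1.9]
opening: 0.572
grasp_force: 62.2
```

Request:
jog_arm([
  [[1, -8, 0, 0, 0, 0, 42], [3, -18, 0, 0, 0, 0, 42], [4, -24, 0, 0, 0, 0, 42], [4, -24, 0, 0, 0, 0, 42], [4, -24, 0, 0, 0, 0, 42], [4, -24, 0, 0, 0, 0, 42], [4, -24, 0, 0, 0, 0, 42], [4, -24, 0, 0, 0, 0, 42], [4, -24, 0, 0, 0, 0, 42], [4, -24, 0, 0, 0, 0, 42]],
])

```text
time_s: 38.8
eef_pos: [0.5691, 0.0548, 0.1266]
eef_rot: [-0.0, 1.0, -0.0, -0.001]
wrist_force: [0.3, 0.5, -1.9]
opening: 0.574
grasp_force: 62.3
```

Request:
jog_arm([
  [[4, -24, 0, 0, 0, 0, 42], [4, -24, 0, 0, 0, 0, 42], [4, -24, 0, 0, 0, 0, 42], [4, -20, 0, 0, 0, 0, 42], [3, -14, 0, 0, 0, 0, 42], [2, -8, 0, 0, 0, 0, 42], [1, -3.5, 0, 0, 0, 0, 42], [0, 0, 5, 0, 0, 0, 42], [0, 0, 10, 0, 0, 0, 42], [0, 0, 12, 0, 0, 0, 42]],
])

```text
time_s: 39.8
eef_pos: [0.592, 0.1699, 0.1]
eef_rot: [0.0, 1.0, -0.001, 0.0]
wrist_force: [-0.1, -0.5, -1.9]
opening: 0.573
grasp_force: 62.3
```

Request:
jog_arm([
  [[0, 0, 12, 0, 0, 0, 42], [0, 0, 12, 0, 0, 0, 42], [0, 0, 12, 0, 0, 0, 42], [0, 0, 12, 0, 0, 0, 42], [0, 0, 10, 0, 0, 0, 42], [0, 0, 5, 0, 0, 0, 42], [0, 0, 0, 0, 0, 0, 42], [0, 0, 0, 0, 0, 0, 42], [0, 0, 0, 0, 0, 0, 42], [0, 0, 0, 0, 0, 0, 42]],
])

```text
time_s: 40.8
eef_pos: [0.5925, 0.1707, 0.0385]
eef_rot: [-0.0, 1.0, -0.0, 0.001]
wrist_force: [-0.0, -0.7, -2.3]
opening: 0.572
grasp_force: 62.3
```

```bash
python3 chk.py 25 70 25
```

```text
tcp [592.5 170.7  38.5] grip 62.3 F [-0.  -0.7 -2.3]
wrist 1472 centre [593.1 169.6] rms 0.18 zmin 37.7
scene 438 centre [591.5 168.6] rms 1.06 zmin 36.0
top 108 centre [593.1 171.5] rms 0.42 zmin 36.6
```

Request:
jog_arm([
  [[0, 0, 5, 0, 0, 0, 42], [0, 0, 5, 0, 0, 0, 42], [0, 0, 5, 0, 0, 0, 42], [0, 0, 5, 0, 0, 0, 42], [0, 0, 5, 0, 0, 0, 42], [0, 0, 3, 0, 0, 0, 42], [0, 0, 2, 0, 0, 0, 42], [0, 0, 1, 0, 0, 0, 42], [0, 0, 0.5, 0, 0, 0, 42], [0, 0, 0, 0, 0, 0, 42]],
])

```text
time_s: 41.95
eef_pos: [0.5921, 0.1707, 0.0064]
eef_rot: [-0.0, 1.0, -0.0, 0.0]
wrist_force: [-0.8, 0.2, -0.6]
opening: 0.572
grasp_force: 62.3
```

Request:
jog_arm([
  [[0, 0, 0.3, 0, 0, 0, 42], [0, 0, 0.3, 0, 0, 0, 42], [0, 0, 0.3, 0, 0, 0, 42], [0, 0, 0.3, 0, 0, 0, 42], [0, 0, 0, 0, 0, 0, 42], [0, 0, 0, 0, 0, 0, 42], [0, 0, 0, 0, 0, 0, 42], [0, 0, 0, 0, 0, 0, 42], [0, 0, 0, 0, 0, 0, 42], [0, 0, 0, 0, 0, 0, 42]],
])

```text
time_s: 42.95
eef_pos: [0.592, 0.1707, 0.0051]
eef_rot: [-0.0, 1.0, -0.0, 0.0]
wrist_force: [0.0, -0.3, -1.4]
opening: 0.572
grasp_force: 62.3
```

Request:
jog_arm([
  [[0, 0, 0.3, 0, 0, 0, 42], [0, 0, 0.3, 0, 0, 0, 42], [0, 0, 0.2, 0, 0, 0, 42], [0, 0, 0, 0, 0, 0, 42], [0, 0, 0, 0, 0, 0, 46], [0, 0, 0, 0, 0, 0, 49], [0, 0, 0, 0, 0, 0, 51], [0, 0, 0, 0, 0, 0, 54], [0, 0, 0, 0, 0, 0, 60], [0, 0, 0, 0, 0, 0, 68]],
])

```text
time_s: 43.95
eef_pos: [0.5921, 0.1707, 0.0044]
eef_rot: [-0.0, 1.0, -0.0, 0.0]
wrist_force: [0.9, 0.7, -0.2]
opening: 0.794
grasp_force: 0.0
```

Request:
jog_arm([
  [[0, 0, 0, 0, 0, 0, 72], [0, 0, -4, 0, 0, 0, 72], [0, 0, -10, 0, 0, 0, 72], [0, 0, -17, 0, 0, 0, 72], [0, 0, -20, 0, 0, 0, 72], [0, 0, -20, 0, 0, 0, 72], [0, 0, -20, 0, 0, 0, 80], [0, 0, -17, 0, 0, 0, 85], [0, 0, -10, 0, 0, 0, 85], [0, 0, -6, 0, 0, 0, 85]],
])

```text
time_s: 44.95
eef_pos: [0.5928, 0.1707, 0.1305]
eef_rot: [-0.0, 1.0, -0.0, 0.001]
wrist_force: [0.1, 0.9, 0.2]
opening: 0.992
grasp_force: 0.0
```

```bash
python3 tops.py 592.5 170.7 90
```

```text
tcp [592.8 170.7 130.5] 44.95
wrist 4353 c 592.8 169.4 r 25.3 z 90.1
scene 498 c 592.2 169.1 r 26.3 z 89.6
top 676 c 592.2 171.3 r 25.5 z 90.8
```

cap_medium stands at z 90, centred in its ring. cap_large is next.

Request:
jog_arm([
  [[-3, 8, 0, 0, 0, 0, 85], [-6, 18, 0, 0, 0, 0, 85], [-8.5, 26, 0, 0, 0, 0, 85], [-8.5, 26, 0, 0, 0, 0, 85], [-8.5, 26, 0, 0, 0, 0, 85], [-8.5, 26, 0, 0, 0, 0, 85], [-8.5, 26, 0, 0, 0, 0, 85], [-8.5, 26, 0, 0, 0, 0, 85], [-8.5, 26, 0, 0, 0, 0, 85], [-8.5, 26, 0, 0, 0, 0, 85]],
])

```text
time_s: 46.1
eef_pos: [0.5131, -0.0653, 0.1276]
eef_rot: [-0.0, 1.0, -0.0, -0.001]
wrist_force: [0.4, -0.6, 0.7]
opening: 0.996
grasp_force: 0.0
```

Request:
jog_arm([
  [[-8.5, 26, 0, 0, 0, 0, 85], [-8.5, 26, 0, 0, 0, 0, 85], [-8.5, 26, 0, 0, 0, 0, 85], [-8.5, 26, 0, 0, 0, 0, 85], [-8.5, 26, 0, 0, 0, 0, 85], [-8.5, 26, 0, 0, 0, 0, 85], [-8, 24, 0, 0, 0, 0, 85], [-7, 17, 0, 0, 0, 0, 85], [-4, 10, 0, 0, 0, 0, 85], [-3, 6, 0, 0, 0, 0, 85]],
])

```text
time_s: 47.1
eef_pos: [0.4406, -0.2772, 0.1278]
eef_rot: [-0.0, 1.0, -0.001, -0.0]
wrist_force: [0.7, -0.3, -0.6]
opening: 0.991
grasp_force: 0.0
```

Request:
jog_arm([
  [[0, 0, 4, 0, 0, 0, 85], [0, 0, 6, 0, 0, 0, 85], [0, 0, 8, 0, 0, 0, 85], [0, 0, 6, 0, 0, 0, 85], [0, 0, 4, 0, 0, 0, 85], [0, 0, 2, 0, 0, 0, 85], [0, 0, 0, 0, 0, 0, 85], [0, 0, 0, 0, 0, 0, 85], [0, 0, 0, 0, 0, 0, 85], [0, 0, 0, 0, 0, 0, 85]],
])

```text
time_s: 48.1
eef_pos: [0.442, -0.2765, 0.0986]
eef_rot: [0.0, 1.0, -0.0, 0.0]
wrist_force: [-0.2, -0.2, 0.0]
opening: 0.999
grasp_force: 0.0
```

```bash
python3 tops.py 442.5 -276 103
```

```text
tcp [ 442.  -276.5   98.6] 48.1
wrist 9909 c 443.4 -277.0 r 31.2 z 103.1
scene 313 c 442.3 -275.2 r 34.2 z 103.1
top 369 c 443.0 -275.1 r 31.0 z 103.6
```

View pics/t_wrist.png

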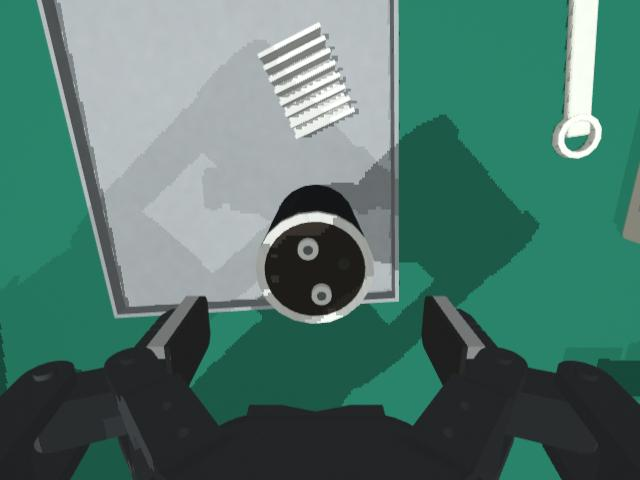

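The wrist view shows cap_large's top centred between the open pads at (315,265), with clear gaps on both sides.

Request:
jog_arm([
  [[0.2, -0.2, 8, 0, 0, 0, 85], [0.2, -0.2, 11, 0, 0, 0, 85], [0.2, 0, 11, 0, 0, 0, 85], [0.2, 0, 11, 0, 0, 0, 85], [0, 0, 11, 0, 0, 0, 85], [0, 0, 11, 0, 0, 0, 85], [0, 0, 9, 0, 0, 0, 85], [0, 0, 7, 0, 0, 0, 85], [0, 0, 4, 0, 0, 0, 85], [0, 0, 2, 0, 0, 0, 85]],
])

```text
time_s: 49.25
eef_pos: [0.4426, -0.2759, 0.0129]
eef_rot: [-0.0, 1.0, -0.0, -0.0]
wrist_force: [0.7, -0.5, -0.3]
opening: 1.002
grasp_force: 0.0
```

Request:
jog_arm([
  [[0, 0, 0, 0, 0, 0, 79], [0, 0, 0, 0, 0, 0, 73], [0, 0, 0, 0, 0, 0, 68], [0, 0, 0, 0, 0, 0, 64], [0, 0, 0, 0, 0, 0, 61], [0, 0, 0, 0, 0, 0, 58], [0, 0, 0, 0, 0, 0, 54], [0, 0, 0, 0, 0, 0, 54], [0, 0, 0, 0, 0, 0, 54], [0, 0, 0, 0, 0, 0, 54]],
])

```text
time_s: 50.25
eef_pos: [0.4429, -0.2761, 0.0139]
eef_rot: [0.0, 1.0, -0.0, 0.0]
wrist_force: [-1.4, 1.7, 5.4]
opening: 0.718
grasp_force: 63.9
```

Request:
jog_arm([
  [[0, 0, -3, 0, 0, 0, 54], [0, 0, -7, 0, 0, 0, 54], [0, 0, -13, 0, 0, 0, 54], [0, 0, -17, 0, 0, 0, 54], [0, 0, -18, 0, 0, 0, 54], [0, 0, -18, 0, 0, 0, 54], [0, 0, -18, 0, 0, 0, 54], [0, 0, -15, 0, 0, 0, 54], [0, 0, -10, 0, 0, 0, 54], [0, 0, -6, 0, 0, 0, 54]],
])

```text
time_s: 51.25
eef_pos: [0.443, -0.2762, 0.1397]
eef_rot: [0.001, 1.0, -0.0, 0.001]
wrist_force: [0.3, 0.2, -4.5]
opening: 0.714
grasp_force: 66.0
```

Request:
jog_arm([
  [[0.5, -6, 0, 0, 0, 0, 54], [0.5, -14, 0, 0, 0, 0, 54], [0.5, -22, 0, 0, 0, 0, 54], [0.5, -26, 0, 0, 0, 0, 54], [0.5, -26, 0, 0, 0, 0, 54], [0.5, -26, 0, 0, 0, 0, 54], [0.5, -26, 0, 0, 0, 0, 54], [0.5, -26, 0, 0, 0, 0, 54], [0.5, -26, 0, 0, 0, 0, 54], [0.5, -26, 0, 0, 0, 0, 54]],
])

```text
time_s: 52.25
eef_pos: [0.4464, -0.0495, 0.1372]
eef_rot: [-0.001, 1.0, 0.0, -0.001]
wrist_force: [1.0, 0.1, -4.5]
opening: 0.71
grasp_force: 66.2
```

Request:
jog_arm([
  [[0.6, -26, 0, 0, 0, 0, 54], [0.6, -26, 0, 0, 0, 0, 54], [0.6, -26, 0, 0, 0, 0, 54], [0.6, -26, 0, 0, 0, 0, 54], [0.6, -26, 0, 0, 0, 0, 54], [0.6, -26, 0, 0, 0, 0, 54], [0.6, -26, 0, 0, 0, 0, 54], [0.6, -26, 0, 0, 0, 0, 54], [0.6, -26, 0, 0, 0, 0, 54], [0.6, -26, 0, 0, 0, 0, 54]],
])

```text
time_s: 53.25
eef_pos: [0.4518, 0.2098, 0.1371]
eef_rot: [0.0, 1.0, 0.0, -0.001]
wrist_force: [0.6, 0.2, -4.7]
opening: 0.716
grasp_force: 66.2
```

Request:
jog_arm([
  [[0.7, -24, 0, 0, 0, 0, 54], [0, -15, 0, 0, 0, 0, 54], [0, -8, 0, 0, 0, 0, 54], [0, -4, 0, 0, 0, 0, 54], [0, 0, 5, 0, 0, 0, 54], [0, 0, 10, 0, 0, 0, 54], [0, 0, 12, 0, 0, 0, 54], [0, 0, 12, 0, 0, 0, 54], [0, 0, 10, 0, 0, 0, 54], [0, 0, 5, 0, 0, 0, 54]],
])

```text
time_s: 54.25
eef_pos: [0.4535, 0.2585, 0.0825]
eef_rot: [0.0, 1.0, -0.0, -0.001]
wrist_force: [-0.1, 0.2, -3.7]
opening: 0.715
grasp_force: 66.4
```

```bash
python3 chk.py 25 110 31
```

```text
tcp [453.5 258.5  82.5] grip 66.4 F [-0.1  0.2 -3.7]
wrist 1626 centre [453.8 257.5] rms 0.18 zmin 70.8
scene 720 centre [451.9 256.5] rms 1.15 zmin 69.5
top 120 centre [454.4 259.8] rms 0.35 zmin 70.6
```

Request:
jog_arm([
  [[0.2, 0, 6, 0, 0, 0, 54], [0.2, 0, 10, 0, 0, 0, 54], [0.2, 0, 11, 0, 0, 0, 54], [0.1, 0, 11, 0, 0, 0, 54], [0, 0, 9, 0, 0, 0, 54], [0, 0, 6, 0, 0, 0, 54], [0, 0, 5, 0, 0, 0, 54], [0, 0, 3, 0, 0, 0, 54], [0, 0, 2, 0, 0, 0, 54], [0, 0, 1, 0, 0, 0, 54]],
])

```text
time_s: 55.4
eef_pos: [0.4554, 0.2591, 0.0203]
eef_rot: [-0.0, 1.0, -0.0, 0.0]
wrist_force: [-0.8, -0.3, -4.0]
opening: 0.714
grasp_force: 66.4
```

Request:
jog_arm([
  [[0, 0, 0.4, 0, 0, 0, 54], [0, 0, 0.4, 0, 0, 0, 54], [0, 0, 0.4, 0, 0, 0, 54], [0, 0, 0.3, 0, 0, 0, 54], [0, 0, 0, 0, 0, 0, 54], [0, 0, 0, 0, 0, 0, 54], [0, 0, 0, 0, 0, 0, 54], [0, 0, 0, 0, 0, 0, 54], [0, 0, 0, 0, 0, 0, 54], [0, 0, 0, 0, 0, 0, 54]],
])

```text
time_s: 56.4
eef_pos: [0.4552, 0.2591, 0.0188]
eef_rot: [-0.0, 1.0, -0.0, 0.0]
wrist_force: [-0.1, 0.8, -4.8]
opening: 0.711
grasp_force: 66.4
```

Another 3.7 mm to go.

Request:
jog_arm([
  [[0, 0, 0.8, 0, 0, 0, 54], [0, 0, 0.8, 0, 0, 0, 54], [0, 0, 0.6, 0, 0, 0, 54], [0, 0, 0.5, 0, 0, 0, 54], [0, 0, 0.4, 0, 0, 0, 54], [0, 0, 0.3, 0, 0, 0, 54], [0, 0, 0.2, 0, 0, 0, 54], [0, 0, 0, 0, 0, 0, 54], [0, 0, 0, 0, 0, 0, 54], [0, 0, 0, 0, 0, 0, 54]],
])

```text
time_s: 57.4
eef_pos: [0.4552, 0.2591, 0.0152]
eef_rot: [-0.0, 1.0, -0.0, 0.0]
wrist_force: [-0.6, -0.1, -3.9]
opening: 0.715
grasp_force: 66.4
```

Request:
jog_arm([
  [[0, 0, 0.2, 0, 0, 0, 54], [0, 0, 0.2, 0, 0, 0, 54], [0, 0, 0.1, 0, 0, 0, 54], [0, 0, 0, 0, 0, 0, 54], [0, 0, 0, 0, 0, 0, 54], [0, 0, 0, 0, 0, 0, 54], [0, 0, 0, 0, 0, 0, 54], [0, 0, 0, 0, 0, 0, 54], [0, 0, 0, 0, 0, 0, 54], [0, 0, 0, 0, 0, 0, 54]],
])

```text
time_s: 58.4
eef_pos: [0.4553, 0.2591, 0.015]
eef_rot: [-0.0, 1.0, -0.0, 0.0]
wrist_force: [-2.9, -0.8, 5.0]
opening: 0.718
grasp_force: 66.4
```

Contact felt (the vertical force went from -4 to +5 N). I'll release and rise.

Request:
jog_arm([
  [[0, 0, 0, 0, 0, 0, 57], [0, 0, 0, 0, 0, 0, 59], [0, 0, 0, 0, 0, 0, 61], [0, 0, 0, 0, 0, 0, 63], [0, 0, 0, 0, 0, 0, 66], [0, 0, 0, 0, 0, 0, 71], [0, 0, 0, 0, 0, 0, 77], [0, 0, 0, 0, 0, 0, 83], [0, 0, 0, 0, 0, 0, 84], [0, 0, 0, 0, 0, 0, 84]],
])

```text
time_s: 59.4
eef_pos: [0.4552, 0.2591, 0.0147]
eef_rot: [-0.0, 1.0, -0.0, 0.0]
wrist_force: [-0.7, 0.2, -0.3]
opening: 0.988
grasp_force: 0.0
```

Request:
jog_arm([
  [[0, 0, -3, 0, 0, 0, 84], [0, 0, -6, 0, 0, 0, 84], [0, 0, -12, 0, 0, 0, 84], [0, 0, -18, 0, 0, 0, 84], [0, 0, -20, 0, 0, 0, 84], [0, 0, -22, 0, 0, 0, 84], [0, 0, -22, 0, 0, 0, 84], [0, 0, -18, 0, 0, 0, 84], [0, 0, -12, 0, 0, 0, 84], [0, 0, -6, 0, 0, 0, 84]],
])

```text
time_s: 60.4
eef_pos: [0.4559, 0.2593, 0.1557]
eef_rot: [-0.0, 1.0, -0.0, 0.001]
wrist_force: [0.2, -0.0, -0.4]
opening: 0.986
grasp_force: 0.0
```

Request:
jog_arm([
  [[-3, 8, -2, 0, 0, 0, 84], [-5, 18, -4, 0, 0, 0, 84], [-6, 26, -4, 0, 0, 0, 84], [-6, 26, -4, 0, 0, 0, 84], [-6, 26, -4, 0, 0, 0, 84], [-6, 26, 0, 0, 0, 0, 84], [-6, 26, 0, 0, 0, 0, 84], [-5, 22, 0, 0, 0, 0, 84], [-3, 14, 0, 0, 0, 0, 84], [-1, 6, 0, 0, 0, 0, 84]],
])

```text
time_s: 61.4
eef_pos: [0.407, 0.0598, 0.1708]
eef_rot: [0.0, 1.0, -0.001, -0.001]
wrist_force: [-0.2, 0.2, 0.4]
opening: 0.985
grasp_force: 0.0
```

```bash
for a in "479.4 145.6 64" "567.7 283.5 76" "592.6 170.6 90" "454.6 258.7 104"; do python3 tops.py $a; done
python3 - <<'E'
import cv2,numpy as np
a=cv2.imread("pics/t_top.png");b=cv2.imread("pics/t_scene.png")
cv2.imwrite("pics/fin.png",np.vstack([a[120:350,80:540],b[140:400,60:520]]))
E
```

```text
tcp [407.   59.8 170.8] 61.4
wrist 861 c 480.9 144.8 r 13.1 z 64.3
scene 114 c 480.4 144.2 r 13.8 z 63.8
tcp [407.8  61.1 171.3] 61.55
wrist 244 c 557.7 270.4 r 9.2 z 75.4
scene 348 c 567.6 282.6 r 20.5 z 75.6
top 384 c 568.5 284.4 r 19.1 z 76.7
tcp [408.1  61.7 171.5] 61.7
scene 503 c 591.6 168.2 r 27.8 z 89.7
top 670 c 592.8 171.2 r 25.4 z 90.6
tcp [408.1  61.6 171.6] 61.85
wrist 5374 c 455.9 257.5 r 31.5 z 104.3
scene 704 c 454.0 258.5 r 33.8 z 103.7
```

View pics/fin.png

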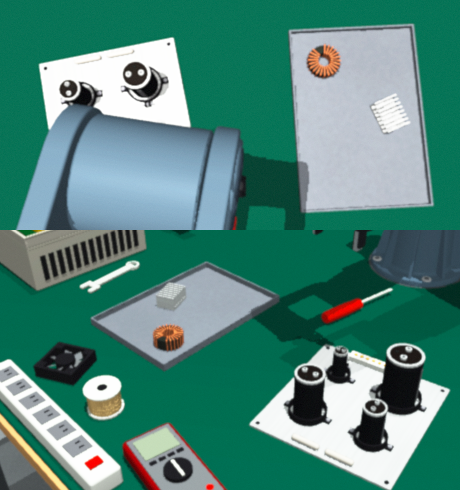

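The final view shows all four cans upright in their rings: tiny (340,355), small (374,415), medium (308,380) and large (404,365). Top heights are 64, 76, 90 and 104 mm, as expected for cans resting on the plate. The choke and heat sink are still in the tray and the arm is clear.

```bash
python3 -c "
from bench import ctrl
print(ctrl.hand_in())"
```

```text
the job is handed in; nothing more can be done
None
```

All four capacitors are standing upright, resting on the plate in their matching rings and let go. The choke and heat sink were left in the tray, and the job was handed in at about 62 s.

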